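# Shut the packed delivery case and bolt its lid

## Task

The delivery case is packed and ready to go out: shut its lid fully, slide the steel barrel bolt on its front all the way home through the staple that hangs from the lid, then turn the bolt's knob down into the notch so that it cannot slide back. Leave the things standing round the case where they are.

Things in the scene. Friction and masses are not known exactly. Their poses are not given: they have to be found in the camera images.
- case: Delivery case: plywood box, 142 mm deep (x), 196 wide (y), 132 high without its 12 mm lid, packed with two cups of plums and a salt jar; it does not move. Origin: centre of its underside; x from its front (which carries the bolt; front face at x = -71 mm) to its hinged back, z up. Wooden cleats on its ends reach y = +-110 mm.
- case_lid (a joint): Opening angle of the lid, rad: 0 fully shut, up to 1.7. Hinged along the top of the back (a line along the case's y), it swings up and back; the stiff hinge (0.5 N m) lets it stay at any angle. It must be within about 0.015 rad of shut for the bolt to pass the staple.
- case_hinge (a point): Middle of the lid's hinge line, at the top of the case's back, 75 mm behind the case's origin and 134 mm above it; axes as the case's.
- lid_edge (a point): Middle of the lid's free front edge, on its outer (upper) face; 146 mm in front of and 10 mm above the hinge line when shut, and turning with the lid, its x and z axes along and square to the lid. The outer face is flat, 142 x 196 mm, but for thin hinge leaves at the back and a 26 mm wide, 2.5 mm thick steel strap over the front edge above the staple.
- keeper (a point): Centre of the staple (keeper), a U of 7 mm round bar with a 20 mm high opening, on a strap hanging from the lid's front edge; it turns with the lid. With the lid shut it stands 42 mm to the case's -y side of the middle, in line with the bolt's end. If the bolt is not drawn, the staple lands on it as the lid comes down.
- bolt (a joint): How far the round steel bolt (14 mm thick, 134 mm long, in a barrel on the case's front) has been slid, m: 0 drawn, 0.040 fully thrown, toward the case's -y (right as one faces its front), through the staple and into the strap beyond. It takes about 2 N to slide and stays where it is left. Barrel and straps stand out to the case's x = -97 mm, z = 78 to 122 mm.
- bolt_knob (a joint): Angle of the bolt's knob, rad, about the bolt: 0 level, sticking straight out of the front; 0.95 turned down as far as it goes. It stays where it is left (about 1 N at the knob turns it). A lip under the stem keeps it level along the track; only over the last few mm of the slide is there a notch to turn it down into, where it locks the bolt.
- knob_center (a point): Centre of the steel ball knob, 20 mm in diameter on a 10 mm stem, 42 mm from the bolt's axis, which lies 83 mm in front of the case's origin and 100 mm above it. Moves with the bolt and its knob: 44 mm to the +y side of the case's middle with the bolt drawn, 4 mm with it thrown. The knob and stem can be pushed from above and from both sides.
- pen_black: Black marker pen lying on the table in front of the case, 130 mm long, 17 mm thick; origin at the middle of its underside, y along it. To be left alone.
- tape: Roll of packing tape lying flat, 83 mm wide, 24 mm high, beyond the wash tub; origin at the centre of its underside. To be left alone.
- soap: Soap bottle with an orange pump, 173 mm high, beyond the wash tub; origin at the centre of its underside. To be left alone.

How it is judged (in metres and radians):
On the way, in this order (a step that is already met when the one before it is completed fails the run):
1. the lid is fully shut, with the bolt still drawn (value of joint case_lid below 0.025 rad and value of joint bolt below 0.012 m), for 0.2 s.
2. the bolt is slid home through the staple of the shut lid (value of joint case_lid below 0.03 rad and value of joint bolt above 0.034 m), for 0.05 s.
3. the knob is turned down into the notch (value of joint bolt above 0.034 m and value of joint bolt_knob above 0.7 rad), for 0.2 s.
At the end, for the whole second after the job is handed in: The lid is shut (within 0.03 rad), the bolt is thrown through the staple (slid at least 34 of its 40 mm), its knob is turned down (at least 0.7 of 0.95 rad), and all is at rest (all of step 3 and value of joint case_lid below 0.03 rad and velocity of joint bolt below 0.01 m/s and velocity of joint bolt_knob below 0.1 rad/s); the robot touches nothing.
It fails at once if a bystander (black marker, tape roll or soap bottle) is moved by more than 30 mm or tipped (distance of any of pen_black, tape, soap from where it was at the start of the episode above 0.03 m or angle between soap's own z axis and vertical above 0.3 rad).
It also fails if it takes over 54 s, if anything falls off the work surface, if the arm or the gripper's body presses on something with over 40 N, if the wrist force passes 120 N, or if a joint passes its speed limit or range.

## Robot

A 7-joint arm with a two-finger parallel gripper is mounted at the origin on the work surface; the furniture and walls round the work are solid. World frame = base frame: x ahead of the robot, y to its left, z up, the work surface at z = 0. Lengths are in m, angles in degrees, forces in N, time in s.
With the tool pointing down it reaches from about 0.375 to 0.925 m from the base axis. Payload 3.1 kg.
Tool frame: the origin (TCP) lies between the finger pads; the fingertips stand 19 mm ahead of it and the grasp point (between the pads) is the TCP (manip.tip_reach is the distance from the TCP to the fingertips, in m); y points along the fingers, z is the direction in which the jaws open and shut, and the axes are right-handed (so a half turn about y gives the same grasp; the last joint's range is limited). The gripper opens to 85 mm and grips with 20 to 120 N. Pads are 22 mm wide; open, the fingers measure 114 mm over their backs; the gripper's body (76 mm by 85 mm) begins 54 mm behind the grasp point. The pads swing forward as they close: fully open they stand 13 mm farther back than shut.
Start: joints at [-69.03, 21.939, 2.515, 91.553, -1.026, 66.532, -2.859], TCP at [0.291, 0.581, 0.25] pointing down, gripper open.
Joint ranges: [-149.38, 149.38], [-23.57, 123.04], [-84.95, 90], [0, 143.3], [-89.99, 269.99], [3.08, 112.72], [-163.45, 163.45]. Speed limits (degrees/s): [159.86, 159.86, 180, 180, 180, 180, 180].

## Interface

Orientations are given as [roll, pitch, yaw] about the fixed x, y, z axes, in that order (R = Rz(yaw) Ry(pitch) Rx(roll)).
In Python, from plant import observe, viewer, job, manip gives the robot as it stands. The module is installed in compiled form; this text tells all that it offers.
- The arm moves only by the tool send_rows, never from a script. Its argument "increments" is a list of rows, each a list of 2 entries, a list of its own where there are three numbers: the shift along the world's x, y, z in cm, then the turn, a rotation vector about the world's x, y, z in rad. A call has 1 to 20 rows; each row is the pose to reach, as a shift and turn from the pose commanded when the call began; what a row does not reach only later rows make up. A row lasts 1/10 s, in which the tool goes at most 50 mm and 8.59 degrees, less where a joint would pass 70% of its speed; a pose out of reach is approached as far as the arm can. A call with a gripper value outside its range is refused whole. "fingers" is the closure, from -1 (fully open) to 1 (shut), so that 0 is half open, set as the call begins (left out, the last holds). The fingers move at their own pace and stop on an object; "newtons" is the grip in N (left out, the last holds). Time passes only in rows, so rows that repeat a pose let the fingers close. It gives the time, the measured TCP pose, the force and the opening at its end, in the units of the state.
- observe(): the state, without advancing time (a new reading comes with each control period).
- viewer.snapshot(name): name is "scene" or "top"; returns a dict with "image" (480x640x3 uint8, red, green, blue), "z_map" (480x640 float32, m along the optical axis (not along the pixel's ray), 0 where there is no reading), "fx", "fy", "cx", "cy" (pixels), "cam_to_world" (4x4, takes a point from camera to world coordinates). Camera axes: x right, y up, looking along -z (the intrinsics and any distortion apply to the point x, -y, -z); pixel columns grow to the right and rows downward; lengths in m; the calibration is good to about 2 mm. A picture is of the moment at which its call begins.
- job.sign_off(): hands the job in, once; it reports no verdict.
The state is a dict: "time_s": time; "joint_positions": joint angles; "qvel": joint speeds; "effort": joint torques, N m; "eef_pos": TCP position; "tcp_rot": TCP orientation; "ft_force": force on the tool from outside, world axes, zero at the start; "moment": the same for the moment, N m; "gripper_width": opening from 0.0 (shut) to 1.0 (fully open).
Only numpy, scipy, OpenCV 4.12 (cv2) and the standard library are available. Lean on these libraries where they do the work, as an engineer would, in place of code of your own. Each camera call takes 0.05 s, during which the arm holds its last target.

## Working session

There is one attempt and no reset: what is moved stays moved. The work goes in short steps, Python scripts to look and compute and a tool call to move; the robot and the scene stay as the last step left them, time stands still between calls to the robot, and variables do not carry over. Pictures are saved under pics/ and viewed, and the job is handed in when it is done.

Besides the shell and the picture viewer there is one more tool, called as name([rows], argument=value, ...), one row to a line, values as JSON. send_rows: Moves the arm, as the interface text tells. Its arguments: {"type":"object","properties":{"increments":{"type":"array"},"fingers":{"type":"number"},"newtons":{"type":"number"}},"required":["increments"]}

```bash
mkdir -p pics
cat > h.py <<'E'
import numpy as np, cv2
from plant import observe, viewer, job, manip
def snap(n,tag):
    s=viewer.snapshot(n); cv2.imwrite(f'pics/{tag}.png',s['image'][:,:,::-1]); np.savez(f'pics/{tag}.npz',**s); return s
def pts(s):
    z=s['z_map']; v,u=np.mgrid[0:480,0:640]
    P=np.stack([(u-s['cx'])/s['fx']*z,-(v-s['cy'])/s['fy']*z,-z,np.ones_like(z)],-1)
    W=P@np.array(s['cam_to_world']).T
    W=W[...,:3]; W[z==0]=np.nan; return W
E
python3 - <<'E'
from h import *
o=observe(); print(o); print(manip.tip_reach)
for n in('scene','top'):
    s=snap(n,n+'0'); print(n,s['fx'],np.round(s['cam_to_world'],3).tolist())
E
```

```text
{'time_s': 0.0, 'joint_positions': array([-69.02969504,  21.9951642 ,   2.5119866 ,  91.64966004,
        -1.02563532,  66.53062527,  -2.85892057]), 'qvel': array([-0.08428739, -0.06517014,  0.0205297 ,  0.00894392,  0.00069572,
        0.10351454,  0.00690639]), 'effort': array([-2.35054513e-04, -4.33453810e+01,  1.02454506e+00, -2.49508452e+01,
        1.06567281e-02,  1.10923409e-02, -1.63088180e-05]), 'eef_pos': array([0.29038509, 0.5805284 , 0.24884631]), 'tcp_rot': array([-9.01527171e+01, -8.49281950e-03, -2.65695927e+01]), 'ft_force': array([-0.44737135, -0.24610374, -0.0880117 ]), 'moment': array([0.00145081, 0.00811378, 0.0692589 ]), 'gripper_width': 0.9955206631221093}
0.019
scene 435.4300687979035 [[0.674, -0.541, 0.503, 0.987], [0.739, 0.491, -0.461, -0.342], [0.002, 0.683, 0.731, 0.736], [0.0, 0.0, 0.0, 1.0]]
top 457.66361301755654 [[0.018, 0.982, -0.19, 0.38], [-1.0, 0.018, -0.001, 0.047], [0.003, 0.19, 0.982, 0.942], [0.0, 0.0, 0.0, 1.0]]
```

View pics/scene0.png

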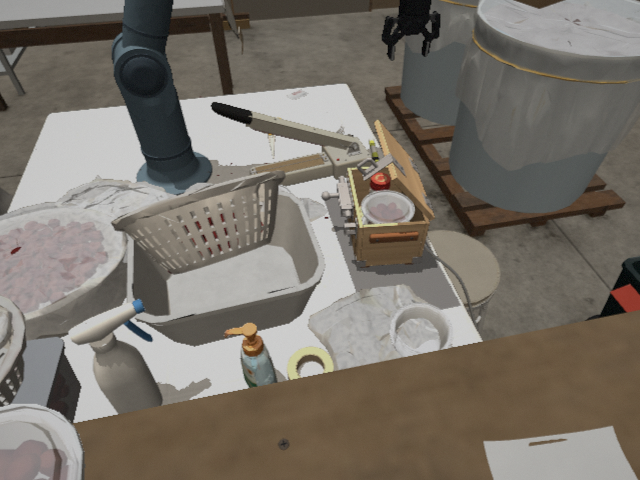

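View pics/top0.png

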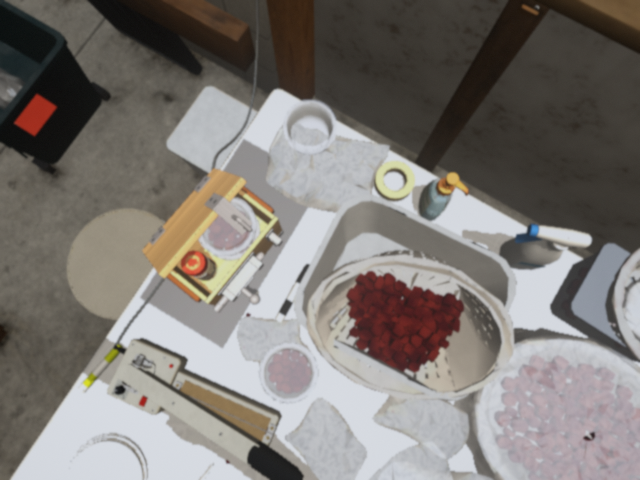

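Run:
```python
from h import *
for n,(a,b,c,d) in {'scene0':(300,110,450,280),'top0':(130,150,330,350)}.items():
    s=dict(np.load(f'pics/{n}.npz')); im=s['image'][b:d,a:c,::-1]
    k=min(800/(c-a),600/(d-b)); cv2.imwrite(f'pics/{n}z.png',cv2.resize(im,None,fx=k,fy=k,interpolation=cv2.INTER_CUBIC)); print(n,k)
W=pts(dict(np.load('pics/top0.npz')))
for (u,v) in [(148,246),(213,172),(241,178),(168,268),(280,240),(208,302),(252,297),(220,298),(275,238),(240,275),(292,290),(395,180),(435,200)]:
    print((u,v),np.round(W[v,u],3))
W=pts(dict(np.load('pics/scene0.npz')))
print('scene')
for (u,v) in [(378,124),(432,217),(358,260),(424,260),(356,225),(352,235),(400,240),(340,200)]:
    print((u,v),np.round(W[v,u],3))
```

```text
scene0 3.5294117647058822
top0 3.0
(148, 246) [0.518 0.345 0.157]
(213, 172) [0.655 0.239 0.159]
(241, 178) [0.612 0.171 0.254]
(168, 268) [0.468 0.275 0.252]
(280, 240) [0.541 0.119 0.116]
(208, 302) [0.425 0.24  0.133]
(252, 297) [0.436 0.166 0.112]
(220, 298) [0.435 0.23  0.081]
(275, 238) [0.545 0.128 0.115]
(240, 275) [0.476 0.19  0.111]
(292, 290) [0.458 0.1   0.015]
(395, 180) [ 0.7   -0.115 -0.002]
(435, 200) [ 0.626 -0.172  0.105]
scene
(378, 124) [0.472 0.274 0.253]
(432, 217) [0.665 0.235 0.15 ]
(358, 260) [0.58  0.123 0.036]
(424, 260) [0.66  0.256 0.002]
(356, 225) [0.556 0.135 0.115]
(352, 235) [0.516 0.169 0.033]
(400, 240) [0.638 0.18  0.102]
(340, 200) [0.477 0.165 0.114]
```

View pics/scene0z.png

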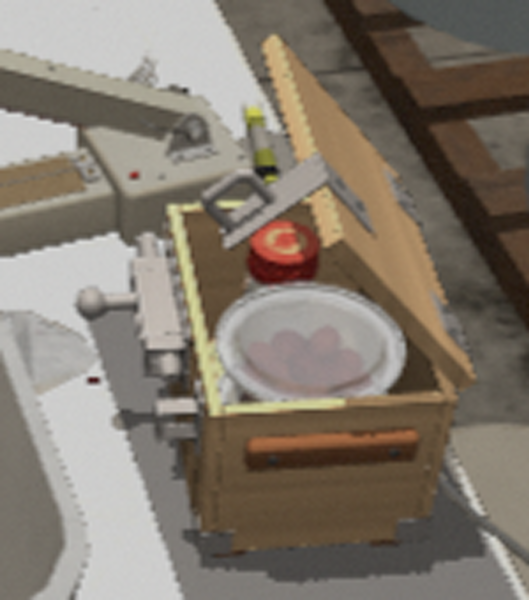

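View pics/top0z.png

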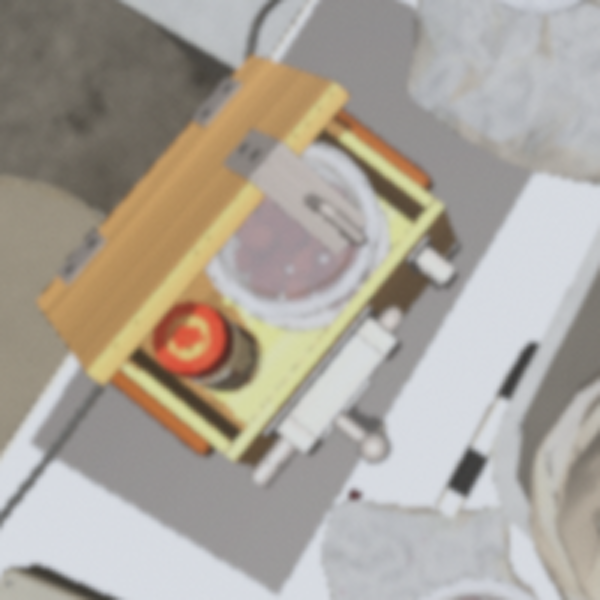

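```bash
cat >> h.py <<'E'
def ray(s,u,v,z):
    T=np.array(s['cam_to_world']); d=T[:3,:3]@np.array([(u-s['cx'])/s['fx'],-(v-s['cy'])/s['fy'],-1]); o=T[:3,3]
    return o+d*(z-o[2])/d[2]
E
python3 - <<'E'
from h import *
t=dict(np.load('pics/top0.npz')); s=dict(np.load('pics/scene0.npz'))
print('dist' , [k for k in t])
z=3.
a=ray(t,130+442/3,150+205/3,.132); b=ray(t,130+235/3,150+457/3,.132)
print('top front corners',a,b,np.linalg.norm(a-b), np.degrees(np.arctan2(*(b-a)[[1,0]])))
k=3.5294
a2=ray(s,300+212/k,110+415/k,.132);b2=ray(s,300+172/k,110+208/k,.132);c2=ray(s,300+455/k,110+395/k,.132)
print('scene',a2,b2,c2,np.linalg.norm(a2-b2),np.linalg.norm(a2-c2),np.degrees(np.arctan2(*(b2-a2)[[1,0]])),np.degrees(np.arctan2(*(c2-a2)[[1,0]])))
print('knob top', ray(t,130+375/3,150+447/3,.1),'scene',ray(s,300+92/k,110+303/k,.1))
# depth: lid plane
W=pts(t)
m=np.zeros((480,640),np.uint8); cv2.fillPoly(m,[np.array([[155,248],[215,178],[232,182],[170,262]])],1)
P=W[m>0]; P=P[np.isfinite(P).all(1)]; c=np.median(P,0); 
for _ in range(3):
    U,S,V=np.linalg.svd(P-P.mean(0),full_matrices=False); n=V[2]; r=(P-P.mean(0))@n; P=P[abs(r)<2*r.std()+1e-4]
n*=np.sign(n[2]); print('lid n',n,'std',r.std(),'tilt',np.degrees(np.arccos(n[2])),np.degrees(np.arctan2(n[1],n[0])),P.mean(0))
E
```

```text
dist ['image', 'z_map', 'fx', 'fy', 'cx', 'cy', 'cam_to_world']
top front corners [0.57800284 0.12338049 0.132     ] [0.42405966 0.23929435 0.132     ] 0.1927032096498897 143.02152504894428
scene [0.57858377 0.12303185 0.132     ] [0.42748694 0.2396265  0.132     ] [0.65993765 0.23670573 0.132     ] 0.19085220614824788 0.1397862829414926 142.34424058669615 54.40954031706735
knob top [0.43335682 0.16196076 0.1       ] scene [0.43447474 0.16355902 0.1       ]
lid n [0.46389122 0.61370665 0.63888111] std 0.00040676874821189956 tilt 50.291562683539226 52.9149378974647 [0.55141007 0.25698924 0.21710629]
```

send_rows([
  [[0,0,4],[0,0,0]],
  [[0,0,8],[0,0,0]],
  [[3,-4,8],[0,0,-0.02]],
  [[6,-7.5,8],[0,0,-0.05]],
  [[9,-11,8],[0,0,-0.08]],
  [[12,-14.8,8],[0,0,-0.1]],
  [[15,-18.5,8],[0,0,-0.12]],
  [[18,-22,8],[0,0,-0.14]],
  [[21,-26,8],[0,0,-0.16]],
  [[24,-29.6,8],[0,0,-0.18]],
  [[25.5,-31.4,8],[0,0,-0.18]],
  [[25.5,-31.4,8],[0,0,-0.18]],
], fingers=1)

```text
time_s: 1.3
eef_pos: [0.5489, 0.2608, 0.3298]
tcp_rot: [-90.1, -0.2, -37.5]
ft_force: [0.3, 0.5, 0.3]
gripper_width: -0.002
```

Run:
```python
from h import *
o=observe(); print(o['time_s'],o['eef_pos'],o['tcp_rot'],o['ft_force'],o['gripper_width'])
s=snap('scene','s1'); a,b,c,d=280,20,480,280
cv2.imwrite('pics/s1z.png',cv2.resize(s['image'][b:d,a:c,::-1],None,fx=2.3,fy=2.3,interpolation=2))
O=np.array([.543,.238]); x=np.array([np.cos(np.radians(53)),np.sin(np.radians(53))]); y=np.array([-x[1],x[0]])
print((o['eef_pos'][:2]-O)@x,(o['eef_pos'][:2]-O)@y)
```

```text
1.3 [0.54891949 0.26075672 0.32983176] [-90.12180236  -0.16362495 -37.48034314] [0.30985537 0.5233528  0.28916079] -0.001686437626487324
0.02173676063837912 0.008967815806639358
```

View pics/s1z.png

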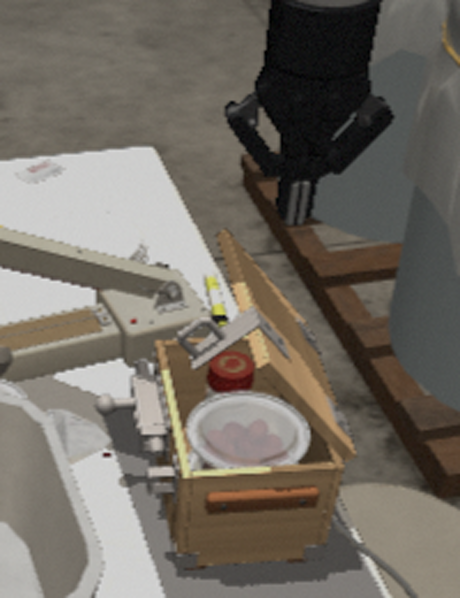

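send_rows([
  [[-0.4,-0.5,-3],[0,0,0]],
  [[-0.7,-0.95,-6],[0,0,0]],
  [[-0.7,-0.95,-7.5],[0,0,0]],
  [[-1.2,-1.6,-8.2],[0,0,0]],
  [[-1.75,-2.3,-8.9],[0,0,0]],
  [[-2.2,-3,-9.8],[0,0,0]],
  [[-2.7,-3.6,-10.8],[0,0,0]],
  [[-3.1,-4.1,-12],[0,0,0]],
  [[-3.4,-4.5,-13.1],[0,0,0]],
  [[-3.55,-4.7,-14],[0,0,0]],
  [[-3.7,-4.95,-14.8],[0,0,0]],
  [[-3.8,-5.1,-15.6],[0,0,0]],
  [[-3.9,-5.2,-16.2],[0,0,0]],
  [[-3.9,-5.2,-16.5],[0,0,0]],
  [[-3.9,-5.2,-16.5],[0,0,0]],
])

```text
time_s: 2.85
eef_pos: [0.5068, 0.2149, 0.1652]
tcp_rot: [-90.1, -0.0, -36.9]
ft_force: [-0.4, -1.2, 2.1]
gripper_width: 0.001
```

Run:
```python
from h import *
o=observe(); print(o['time_s'],o['eef_pos'],o['tcp_rot'],o['ft_force'],o['gripper_width'])
s=snap('scene','s2'); a,b,c,d=280,20,480,280
cv2.imwrite('pics/s2z.png',cv2.resize(s['image'][b:d,a:c,::-1],None,fx=2.3,fy=2.3,interpolation=2))
```

```text
2.85 [0.50677642 0.21487358 0.1651954 ] [-9.00574619e+01 -3.68024420e-03 -3.68921208e+01] [-0.3882279  -1.24356166  2.11483428] 0.0011400844024932078
```

View pics/s2z.png

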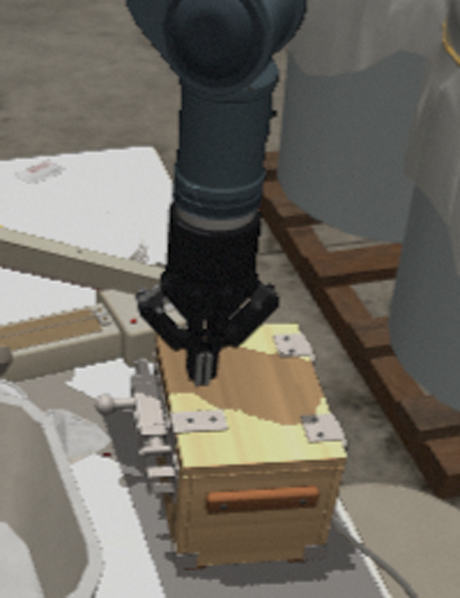

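send_rows([
  [[0,0,-0.2],[0,0,0]],
  [[0,0,-0.4],[0,0,0]],
  [[0,0,-0.5],[0,0,0]],
  [[0,0,-0.5],[0,0,0]],
])

```text
time_s: 3.3
eef_pos: [0.5069, 0.2149, 0.1649]
tcp_rot: [-90.0, 0.1, -36.9]
ft_force: [-8.9, -5.4, 24.9]
gripper_width: -0.0
```

send_rows([
  [[0,0,0],[0,0,0]],
  [[0,0,0],[0,0,0]],
  [[0,0,3],[0,0,0]],
  [[0,0,7],[0,0,0.14]],
  [[0,0,10],[0,0,0.28]],
])

```text
time_s: 3.8
eef_pos: [0.5071, 0.2153, 0.262]
tcp_rot: [-90.0, -0.1, -20.5]
ft_force: [1.0, -0.2, -0.1]
gripper_width: -0.0
```

Run:
```python
from h import *
o=observe(); print(o['time_s'],o['eef_pos'],o['tcp_rot'],o['ft_force'],o['joint_positions'])
W=pts(dict(np.load('pics/top0.npz'))).reshape(-1,3); 
O=np.array([.543,.238]); x=np.array([np.cos(np.radians(53)),np.sin(np.radians(53))]); y=np.array([-x[1],x[0]])
X=(W[:,:2]-O)@x;Y=(W[:,:2]-O)@y
for a in range(-300,-80,20):
    print(a,[int(1000*np.nanmax(np.r_[0,W[(abs(X-a/1000)<.01)&(abs(Y-b/1000)<.01),2]])) for b in range(-100,160,20)])
s=snap('scene','s3'); a,b,c,d=280,20,480,280
cv2.imwrite('pics/s3z.png',cv2.resize(s['image'][b:d,a:c,::-1],None,fx=2.3,fy=2.3,interpolation=2))
W=pts(s)
k=2.3
for (u,v) in [(280,100+0),(300,440),(200,450),(250,400)]:
    u=int(a+u/k);v=int(b+v/k);print(u,v,W[v,u])
m=(W[...,2]>.13)&(W[...,2]<.17); P=W[m]; X=(P[:,:2]-O)@x;Y=(P[:,:2]-O)@y; q=(abs(X)<.06)&(abs(Y)<.08)&True; P=P[q];X=X[q]
print(len(P),np.polyfit(X,P[:,2],1),np.median(P[:,2]))
```

```text
3.8 [0.50712244 0.2152845  0.26204092] [-8.99586653e+01 -6.75250075e-02 -2.05196515e+01] [ 0.98287652 -0.19691635 -0.12275521] [-40.58836012  10.57050439  14.90212923 105.27491172  -2.97452246
  64.45598262  44.83220049]
-300 [143, 140, 138, 131, 120, 139, 142, 144, 46, 52, 54, 54, 52]
-280 [146, 139, 136, 134, 132, 147, 158, 157, 50, 54, 55, 55, 56]
-260 [288, 139, 138, 151, 162, 172, 175, 162, 52, 56, 55, 57, 56]
-240 [287, 277, 256, 241, 219, 202, 186, 160, 50, 55, 55, 55, 56]
-220 [268, 273, 263, 246, 230, 210, 186, 23, 47, 56, 55, 57, 55]
-200 [69, 88, 103, 237, 141, 140, 139, 25, 28, 47, 51, 50, 49]
-180 [139, 140, 139, 139, 139, 137, 20, 22, 28, 29, 29, 26, 22]
-160 [139, 139, 135, 22, 22, 22, 19, 18, 19, 27, 25, 23, 19]
-140 [5, 4, 4, 3, 5, 5, 4, 112, 10, 19, 22, 20, 14]
-120 [5, 5, 6, 4, 5, 3, 4, 112, 110, 13, 15, 11, 6]
-100 [4, 116, 117, 6, 116, 116, 117, 116, 115, 114, 5, 4, 6]
401 63 [-1.17272086  2.44894293 -0.8192811 ]
410 211 [0.62215564 0.22009803 0.14616983]
366 215 [0.57115708 0.14612002 0.14634955]
388 193 [0.55575046 0.22790251 0.14730785]
2749 [0.00034492 0.14609359] 0.14601103397588588
```

View pics/s3z.png

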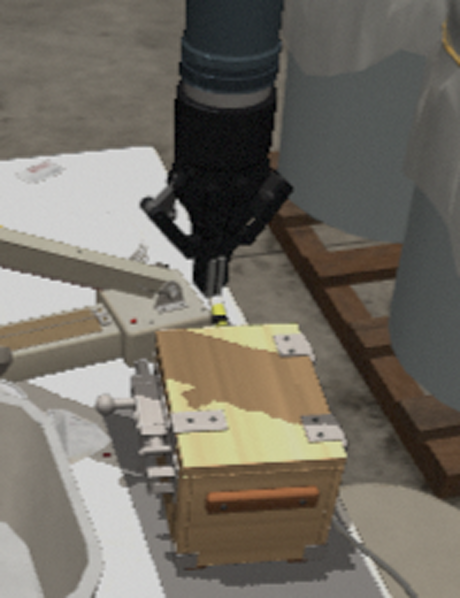

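send_rows([
  [[-1,-0.3,0],[0,0,0.13]],
  [[-2,-0.6,0],[0,0,0.26]],
  [[-3,-0.9,0],[0,0,0.39]],
  [[-4,-1.2,0],[0,0,0.52]],
  [[-5,-1.4,0],[0,0,0.65]],
  [[-6,-1.7,0],[0,0,0.78]],
  [[-7,-2,0],[0,0,0.91]],
  [[-8,-2.2,0],[0,0,1.04]],
  [[-9,-2.4,0],[0,0,1.17]],
  [[-9.9,-2.7,0],[0,0,1.29]],
  [[-9.9,-2.7,-4],[0,0,1.29]],
  [[-9.9,-2.7,-8],[0,0,1.29]],
  [[-9.9,-2.7,-12],[0,0,1.29]],
  [[-9.9,-2.7,-15.4],[0,0,1.29]],
  [[-9.9,-2.7,-15.4],[0,0,1.29]],
  [[-9.9,-2.7,-15.4],[0,0,1.29]],
])

```text
time_s: 5.45
eef_pos: [0.4075, 0.188, 0.1061]
tcp_rot: [-90.0, 0.1, 53.0]
ft_force: [0.6, 0.4, 1.1]
gripper_width: 0.001
```

```bash
cat >> h.py <<'E'
O=np.array([.5445,.236]); cx_=np.array([np.cos(np.radians(53)),np.sin(np.radians(53))]); cy_=np.array([-cx_[1],cx_[0]])
def st():
    o=observe(); d=o['eef_pos'][:2]-O; print(o['time_s'],'case xy',np.round([d@cx_,d@cy_],4),'pos',np.round(o['eef_pos'],4),np.round(o['tcp_rot'],1),'f',np.round(o['ft_force'],1),'j7',o['joint_positions'][6])
def z(n,tag,a,b,c,d):
    s=snap(n,tag); k=min(800/(c-a),600/(d-b)); cv2.imwrite(f'pics/{tag}.png',cv2.resize(s['image'][b:d,a:c,::-1],None,fx=k,fy=k,interpolation=2)); print(k)
E
python3 - <<'E'
from h import *
st(); z('scene','s4',280,100,440,260); z('top','t4',170,200,310,340)
E
```

```text
5.45 case xy [-0.1208  0.0805] pos [0.4075 0.188  0.1061] [-90.    0.1  53. ] f [0.6 0.4 1.1] j7 115.4987313643521
3.75
4.285714285714286
```

View pics/s4.png

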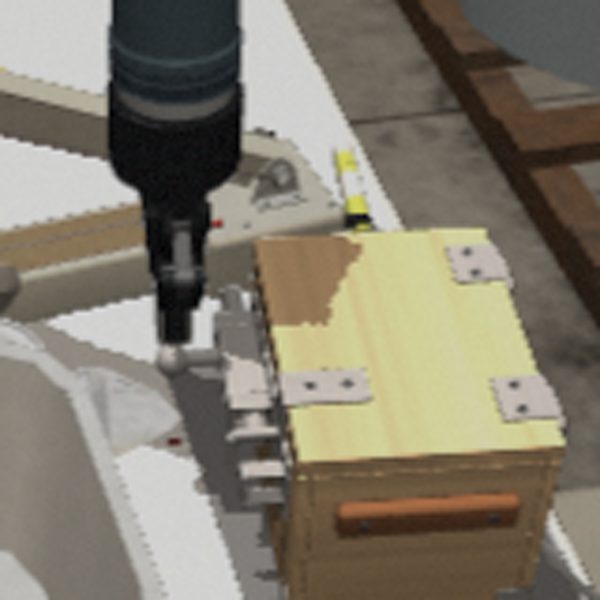

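View pics/t4.png

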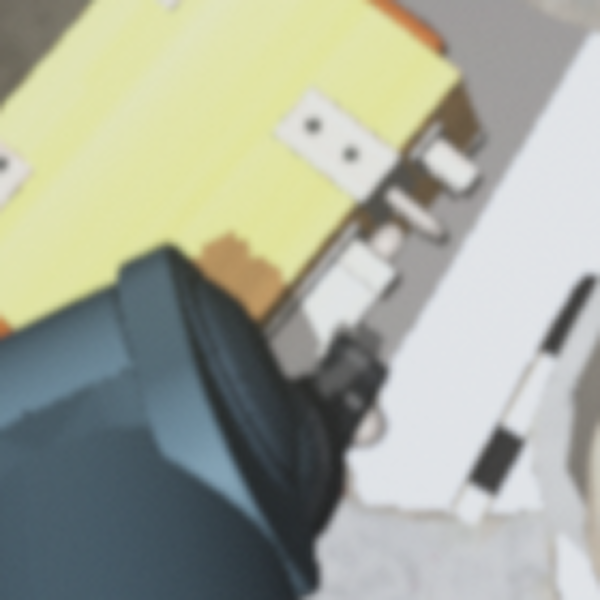

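send_rows([
  [[0.4,-0.3,0],[0,0,0]],
  [[0.8,-0.6,0],[0,0,0]],
  [[1.2,-0.9,0],[0,0,0]],
  [[1.6,-1.2,0],[0,0,0]],
  [[2,-1.5,0],[0,0,0]],
  [[2.4,-1.8,0],[0,0,0]],
  [[2.8,-2.1,0],[0,0,0]],
  [[3.2,-2.4,0],[0,0,0]],
  [[3.6,-2.7,0],[0,0,0]],
  [[4,-3,0],[0,0,0]],
  [[4,-3,0],[0,0,0]],
])

```text
time_s: 6.65
eef_pos: [0.4482, 0.1578, 0.1062]
tcp_rot: [-90.0, 0.0, 53.0]
ft_force: [-0.4, 1.1, 0.1]
gripper_width: 0.002
```

Run:
```python
from h import *
st(); z('scene','s5',280,100,440,260)
```

```text
6.65 case xy [-0.1204  0.0299] pos [0.4482 0.1578 0.1062] [-90.   0.  53.] f [-0.4  1.1  0.1] j7 122.11506464432489
3.75
```

View pics/s5.png

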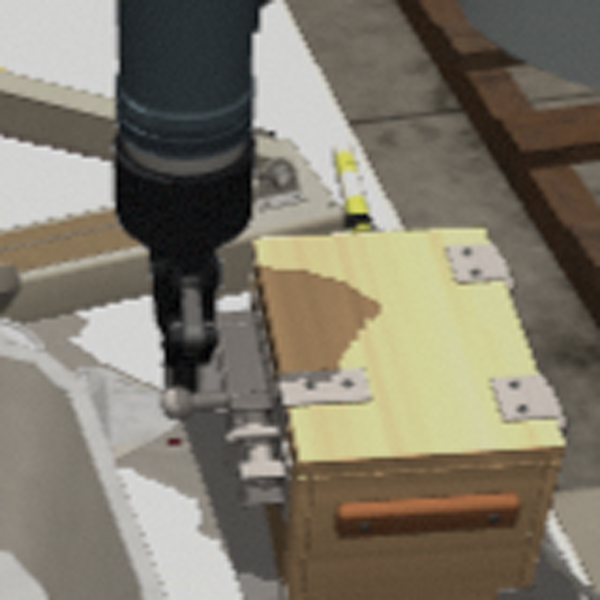

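send_rows([
  [[0.3,-0.23,0],[0,0,0]],
  [[0.6,-0.45,0],[0,0,0]],
  [[0.8,-0.6,0],[0,0,0]],
  [[0.8,-0.6,0],[0,0,0]],
])

```text
time_s: 7.1
eef_pos: [0.4491, 0.1565, 0.1044]
tcp_rot: [-89.3, 0.3, 53.3]
ft_force: [-10.1, 10.9, -0.3]
gripper_width: -0.002
```

Run:
```python
from h import *
st(); z('scene','s6',310,160,400,250);z('top','t6',200,210,300,310)
```

```text
7.1 case xy [-0.121   0.0284] pos [0.4491 0.1565 0.1044] [-89.3   0.3  53.3] f [-10.1  10.9  -0.3] j7 123.35463212738077
6.666666666666667
6.0
```

View pics/s6.png

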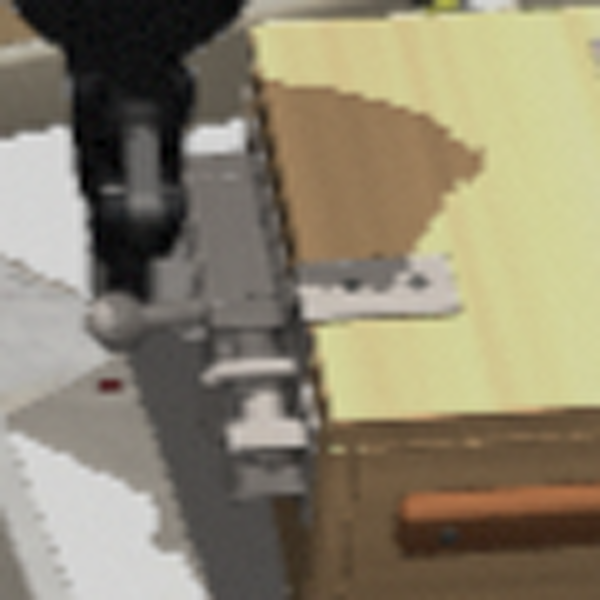

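View pics/t6.png

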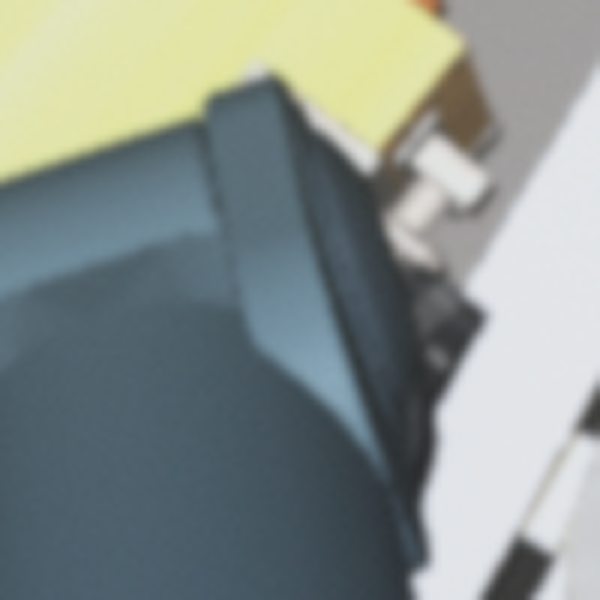

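Run:
```python
from h import *
s=dict(np.load('pics/s6.npz')); 
for f,uv in (('s6',(327.25,208.3)),('scene0',(300+92/3.5294,110+303/3.5294))):
    p=ray(s,*uv,.102); print(f,p,(p[:2]-O)@cx_,(p[:2]-O)@cy_)
```

```text
s6 [0.46854629 0.13595907 0.102     ] -0.12560632359357016 0.000453195897291568
scene0 [0.43621239 0.16196912 0.102     ] -0.1242928036433171 0.04192943636714609
```

send_rows([
  [[-0.8,0.6,0],[0,0,0]],
  [[-1.2,0.9,2],[0,0,0]],
  [[-1.2,0.9,5.5],[0,0,0]],
  [[0,0,5.5],[0,0,0]],
  [[1.4,-1.3,5.5],[0,0,0]],
  [[1.4,-1.3,5.5],[0,0,0]],
  [[1.4,-1.3,3.8],[0,0,0]],
  [[1.4,-1.3,2.8],[0,0,0]],
  [[1.4,-1.3,2.8],[0,0,0]],
])

```text
time_s: 8.1
eef_pos: [0.4676, 0.1386, 0.1323]
tcp_rot: [-89.9, 0.3, 53.1]
ft_force: [0.0, -0.6, 0.6]
gripper_width: -0.003
```

Run:
```python
from h import *
st(); z('scene','s7',310,160,400,250)
```

```text
8.1 case xy [-0.1241  0.0028] pos [0.4676 0.1386 0.1323] [-89.9   0.3  53.1] f [ 0.  -0.6  0.6] j7 125.12071511876582
6.666666666666667
```

View pics/s7.png

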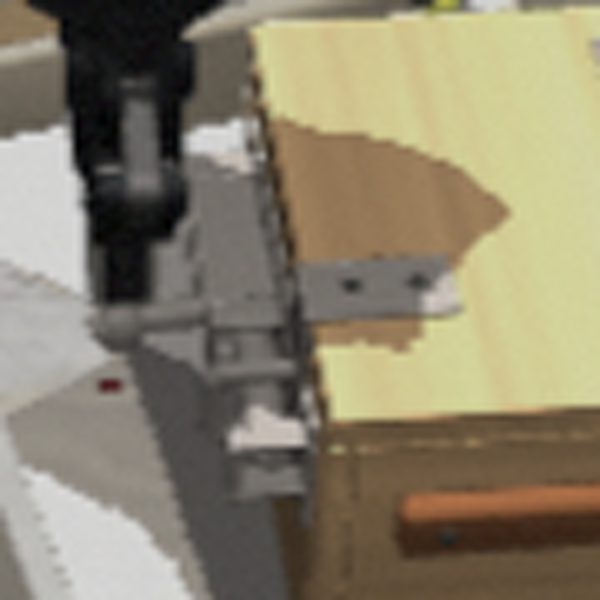

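send_rows([
  [[0,0,-0.5],[0,0,0]],
  [[0.05,0.1,-1],[0,0,0]],
  [[0.1,0.1,-1.5],[0,0,0]],
  [[0.1,0.2,-2],[0,0,0]],
  [[0.2,0.2,-2.5],[0,0,0]],
  [[0.2,0.2,-3],[0,0,0]],
  [[0.2,0.2,-3.5],[0,0,0]],
  [[0.2,0.2,-3.8],[0,0,0]],
  [[0.2,0.2,-3.8],[0,0,0]],
])

```text
time_s: 9.05
eef_pos: [0.4717, 0.1413, 0.096]
tcp_rot: [-90.0, 0.0, 53.1]
ft_force: [-0.7, -0.0, 0.5]
gripper_width: 0.001
```

Run:
```python
from h import *
st(); z('scene','s8',310,160,400,250)
```

```text
9.05 case xy [-0.1194  0.0011] pos [0.4717 0.1413 0.096 ] [-90.    0.   53.1] f [-0.7 -0.   0.5] j7 126.09152636719531
6.666666666666667
```

View pics/s8.png

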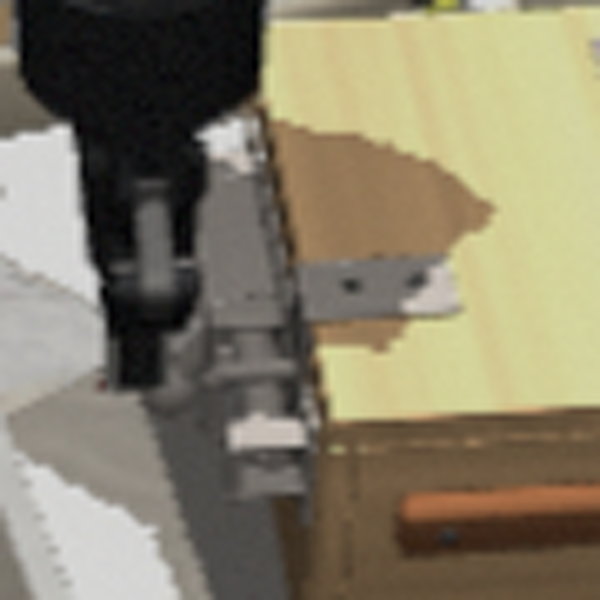

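Run:
```python
from h import *
s=dict(np.load('pics/s8.npz')); T=np.linalg.inv(s['cam_to_world'])
for ph in (0,.5,.6,.7,.8,.9,.95):
    xy=O+cx_*(-.0835-.042*np.cos(ph))+cy_*.0005; p=T@np.r_[xy,.102-.042*np.sin(ph),1]
    u=s['cx']+s['fx']*p[0]/-p[2]; v=s['cy']+s['fy']*-p[1]/-p[2]; print(ph,(u-310)*6.667,(v-160)*6.667)
W=pts(s); 
for u,v in((337,217),(337,218),(338,218)): print(W[v,u],(W[v,u,:2]-O)@cx_,(W[v,u,:2]-O)@cy_)
```

```text
0 115.31749093736724 321.8999200335754
0.5 130.55777152748504 366.4425414819059
0.6 137.0620457655771 373.97314023609806
0.7 144.5741574831725 380.8738368243325
0.8 153.01502324596476 387.08453048589286
0.9 162.29857016354174 392.5521914544691
0.95 167.22776133433695 394.99279374172056
[0.48228612 0.15280839 0.07514854] -0.10388102461922753 -0.00037975047062559897
[0.48363097 0.15157626 0.07382929] -0.10405569079386641 -0.00219531027998009
[0.48353313 0.15478146 0.07173614] -0.10155479338229231 -0.00018822909221402777
```

send_rows([
  [[-0.3,-0.4,0],[0,0,0]],
  [[-0.6,-0.8,0],[0,0,0]],
  [[-0.6,-0.8,1],[0,0,0]],
  [[-0.6,-0.8,4],[0,0,0]],
  [[-0.6,-0.8,8],[0,0,0]],
  [[-0.6,-0.8,12],[0,0,0]],
  [[-0.6,-0.8,16],[0,0,0]],
  [[-0.6,-0.8,16],[0,0,0]],
])

```text
time_s: 9.9
eef_pos: [0.4699, 0.1345, 0.2637]
tcp_rot: [-90.4, -0.7, 53.0]
ft_force: [1.5, -0.0, -0.1]
gripper_width: 0.001
```

Run:
```python
from h import *
st(); z('scene','s9',310,160,400,250); snap('scene','s9full')
s=dict(np.load('pics/s9.npz'));W=pts(s);P=W.reshape(-1,3);X=(P[:,:2]-O)@cx_;Y=(P[:,:2]-O)@cy_
q=(abs(X)<.06)&(abs(Y)<.08)&(P[:,2]>.12)&(P[:,2]<.18);print(np.polyfit(X[q],P[q,2],1))
```

```text
9.9 case xy [-0.1259 -0.0015] pos [0.4699 0.1345 0.2637] [-90.4  -0.7  53. ] f [ 1.5 -0.  -0.1] j7 123.02808836011205
6.666666666666667
[0.00058371 0.1460526 ]
```

View pics/s9.png

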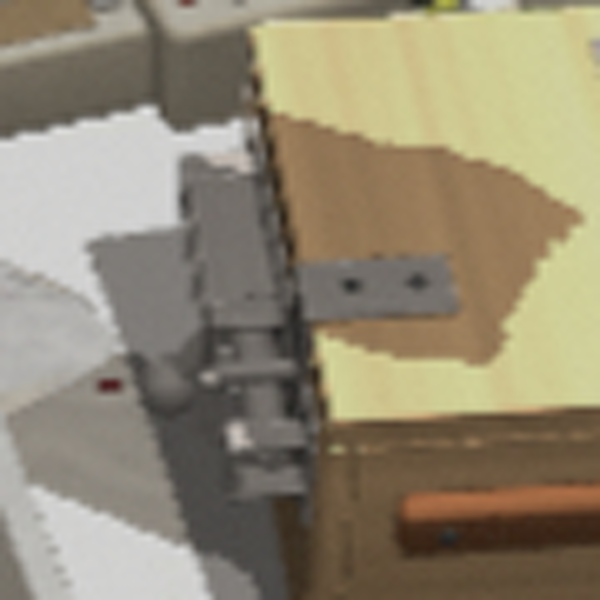

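View pics/s9full.png

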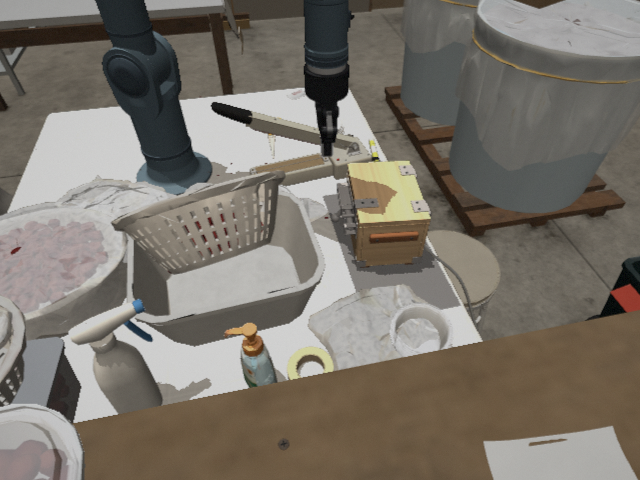

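Run:
```python
from h import *
from scipy.optimize import least_squares
s=dict(np.load('pics/s9.npz')); W=pts(s)
u0,v0=int(310+170/6.667),int(160+385/6.667)
P=W[v0-4:v0+5,u0-4:u0+5].reshape(-1,3)
Q=np.c_[(P[:,:2]-O)@cx_,(P[:,:2]-O)@cy_,P[:,2]]; Q=Q[(Q[:,2]>.05)&(Q[:,2]<.1)&(Q[:,0]<-.095)]; print(len(Q))
r=least_squares(lambda c:np.linalg.norm(Q-c,axis=1)-.01,[-.107,.002,.066],loss='soft_l1',f_scale=.001); print(r.x,np.arctan2(.102-r.x[2],-.0835-r.x[0]),r.cost)
print(viewer.snapshot('top')['image'].shape); st(); z('top','t9',200,210,300,310)
```

```text
66
[-0.1069041   0.005789    0.06946673] 0.9471751848283705 6.620332017077653e-05
(480, 640, 3)
10.05 case xy [-0.1298  0.0013] pos [0.4654 0.1331 0.2565] [-90.   -0.   53.1] f [-0.3 -0.4 -0.7] j7 123.04461176036533
6.0
```

View pics/t9.png

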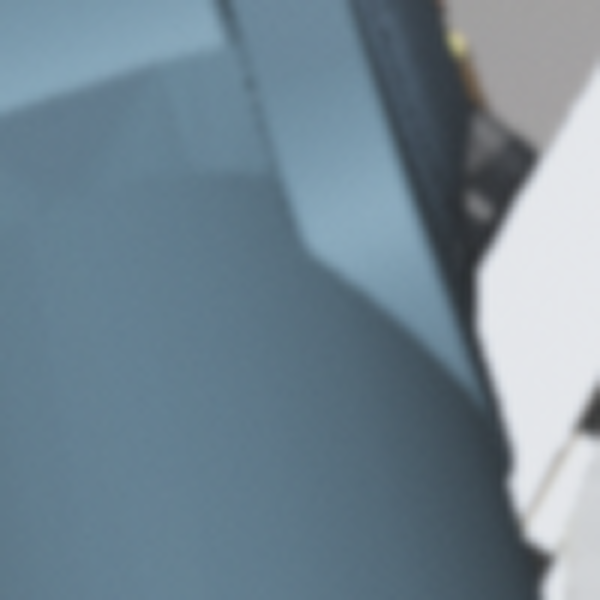

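Run:
```python
from h import *
from scipy.optimize import least_squares
for f,u0,v0,g in(('scene0',326,196,[-.125,.043,.102]),('s6',327,208,[-.125,.002,.102]),('s7',327,209,[-.125,.002,.102]),('s9',335,217,[-.107,.004,.068])):
    W=pts(dict(np.load(f'pics/{f}.npz')));P=W[v0-4:v0+5,u0-4:u0+5].reshape(-1,3)
    Q=np.c_[(P[:,:2]-O)@cx_,(P[:,:2]-O)@cy_,P[:,2]]; Q=Q[np.linalg.norm(Q-g,axis=1)<.018]
    r=least_squares(lambda c:np.linalg.norm(Q-c,axis=1)-.01,g,loss='soft_l1',f_scale=.001); print(f,len(Q),r.x)
```

```text
scene0 65 [-0.12483821  0.04343115  0.10100174]
s6 67 [-0.12450674  0.00610793  0.09808743]
s7 54 [-0.12529565  0.00623121  0.09836252]
s9 65 [-0.10697975  0.00579623  0.06932235]
```

```bash
python3 -c "
from plant import job
print(job.sign_off())"
```

```text
the job is handed in; nothing more can be done
None
```

I pushed the lid shut, slid the bolt home through the staple, turned the knob down into the notch, then lifted the gripper clear and handed the job in at about 10 s. The hand-in reports no verdict, so the result rests on these last checks:

- **Lid:** The slope measured from the depth image was below 0.001 rad. It was also held down with about 25 N before the bolt was moved.
- **Bolt:** It stalled against about 15 N, and the picture shows it through the staple into the strap beyond. My two estimates of how far it slid disagree: about 41 mm from the image pixels and about 37.5 mm from a depth fit. Both are above the 34 mm needed.
- **Knob:** It was turned down about 0.9 rad, against the 0.7 rad needed.
- **Surroundings:** The last full picture shows the tape and soap where they were, and the gripper was about 10 cm above the lid. The pen was last seen in place before the knob was turned. In the final top view the arm mostly covered it, and nothing had come near it.

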